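# Set the hob dial to simmer by fingertip

## Task

Set the hob's control unit to simmer: with a fingertip on the big knurled dial, turn it clockwise until its white pointer clicks in at the orange mark, then press the green start button all the way in and let it come back up. Nothing is to be pinched or lifted, and the things standing around must stay where they are.

Things in the scene. Friction and masses are not known exactly. Their poses are not given: they have to be found in the camera images.
- control_unit: flat aluminium hob console, held fast on the glass, 150 (x) x 250 (y) x 30 mm high; origin at the centre of its underside; z up, at yaw 0 x points away from the robot, y to the left. Dial axis at own (0, 45) mm, button at own (0, -85) mm. Seven marks round the dial, 30 degrees apart, clockwise from own +y (left) over +x (far) to -y (right); the fifth is orange and larger
- dial_center (a point): centre of the dial's flat top, 35 mm above the surface. Grey rubber disc 100 mm across with fine dark ribs, 5 mm proud of the console, too wide and low to pinch: lay a fingertip on top, off-centre, and sweep it round the upright axis. It is sprung: it sinks up to 4 mm (6 N at first, 18 N at the bottom) and turns at any depth; 8 to 12 N about 35 mm from the axis gives enough friction
- dial (a joint): dial angle, rad, growing clockwise seen from above; 0 with the white pointer at the first mark (console's own +y). It rests in clicks 0.524 apart (0 to 3.142), with stops just outside; the orange mark is 2.094. It starts at the second, third or fourth mark. Leaving a click takes about 0.06 N m; well past half way it drops into the next click by itself
- dial_pointer (a point): point on the white pointer line on top of the dial, 42 mm from the axis; turns with the dial
- orange_mark (a point): centre of the orange mark, 5 x 13 mm, on top of the console, 63.5 mm from the dial axis
- start_button (a joint): travel of the green start button in m: 0 up, 0.006 fully down; it springs back up, and fully down takes 5 N
- start_button_top (a point): centre of the top face of the green round button, 28 mm across, in a black housing on the console's right; it is pressed straight down
- salt_shaker: glass salt shaker with a grey top, 44 mm across, 90 mm high, loose; origin at its underside
- garlic: garlic bulb, 60 mm across, 59 mm high, loose; origin at its underside
- teaspoon: steel teaspoon, 134 mm long, 27 mm wide, lying loose; origin at its underside
- mug_blue: white mug with a leaf pattern, 92 mm across without its handle, 95 mm high, loose; origin at its underside
- matchbox: red and yellow matchbox, 36 x 56 x 15 mm, loose; origin at its underside
- pepper_mill: dark wooden pepper mill, 58 mm across, 170 mm high, loose; origin at its underside

How it is judged (in metres and radians):
On the way, in this order (a step that is already met when the one before it is completed fails the run):
1. the dial rests in the click at the orange mark (value of joint dial between 1.9944 and 2.1944 rad and velocity of joint dial between -0.15 and 0.15 rad/s), for 0.3 s.
2. with the dial there, the start button is pressed in (value of joint dial between 1.9944 and 2.1944 rad and value of joint start_button above 0.0045 m), for 0.05 s.
At the end, for the whole second after the job is handed in: The dial rests within 0.1 rad of the click at the orange mark (2.094), and the start button, pressed in at least 4.5 mm while the dial stood there, is up again (within 1.5 mm) (all of step 1 and value of joint start_button below 0.0015 m); the robot touches nothing.
It fails at once if a thing standing around is moved by more than 25 mm (distance of any of salt_shaker, garlic, teaspoon, mug_blue, matchbox, pepper_mill from where it was at the start of the episode above 0.025 m).
It fails at once if a thing standing around is lifted by 12 mm or more (height (world z) of any of salt_shaker, garlic, teaspoon, mug_blue, matchbox, pepper_mill above 0.012 m).
It also fails if it takes over 38 s, if anything falls off the work surface, if the arm or the gripper's body presses on something with over 40 N, if the wrist force passes 120 N, or if a joint passes its speed limit or range.

## Robot

A 6-joint arm with a two-finger parallel gripper is mounted at the origin on a cart in front of the work surface, level with it; the furniture and walls round the work are solid. World frame = base frame: x ahead of the robot, y to its left, z up, the work surface at z = 0. Lengths are in m, angles in degrees, forces in N, time in s.
With the tool pointing down it reaches from about 0.4 to 0.825 m from the base axis. Payload 7 kg.
Tool frame: the origin (TCP) lies at the very end of the fingers, on their centre line; the grasp point (between the pads) lies 19 mm behind it; z points along the fingers, y is the direction in which the jaws open and shut (so a half turn about z gives the same grasp; the last joint's range is limited). The gripper opens to 85 mm and grips with 20 to 120 N. Pads are 22 mm wide; open, the fingers measure 114 mm over their backs; the gripper's body (76 mm by 85 mm) begins 54 mm behind the grasp point. The pads swing forward as they close: fully open they stand 13 mm farther back than shut.
Start: joints at [-56.431, 20.546, 0.682, 0, -70.136, -16.507], TCP at [0.198, -0.645, 0.231] pointing down, gripper open.
Joint ranges: [-176.03, 176.03], [-82.01, 121.73], [-58.28, 71.71], [-173.87, 95.51], [-174.79, -0.11], [-173.66, 173.66]. Speed limits (degrees/s): [136.94, 136.94, 172.46, 180, 180, 180].

## Interface

Orientations are given as [roll, pitch, yaw] about the fixed x, y, z axes, in that order (R = Rz(yaw) Ry(pitch) Rx(roll)).
In Python, from rig import manip gives the robot as it stands.
- The arm moves only by the shell command python3 -m creep 'ROWS' [OPENING]. ROWS is JSON, a list that holds one entry, the list of rows, each a list of 6 numbers: the shift along the tool's x, y, z in m, then the turn, a rotation vector about the tool's x, y, z in degrees. In form: [[[dx, dy, dz, rx, ry, rz], ...]]. A call has 1 to 5 rows; each row is the pose to reach, as a shift and turn from the pose commanded when the call began, along the tool's axes at that moment; what a row does not reach only later rows make up. A row lasts 1/8 s, in which the tool goes at most 62.5 mm and 10.7 degrees, less where a joint would pass 70% of its speed; a pose out of reach is approached as far as the arm can. A call with a gripper value outside its range is refused whole. OPENING is the closure in counts, from 0 (fully open) to 255 (shut), set as the call begins (- or left out, the last holds). The fingers move at their own pace and stop on an object; the grip force is fixed at half the most. Time passes only in rows, so rows that repeat a pose let the fingers close. It gives the time, the measured TCP pose, the force and the opening at its end, in the units of the state.
- manip.sense(): the state, without advancing time (a new reading comes with each control period).
- manip.capture(name): name is "scene" or "side" or "wrist"; returns a dict with "img" (400x640x3 uint8, red, green, blue), "fx", "fy", "cx", "cy" (pixels), "k1" (the pictures are not rectified: a ray, as slopes to the right and down, at radius r is drawn at 1 + k1 r^2 times it, then the intrinsics apply), "R" (3x3) and "t" (3): a world point X has camera coordinates R X + t; the wrist camera has in their place "tool_from_camera" (4x4, takes a point from camera to tool coordinates, whose origin is the TCP and whose axes are the flange's). Camera axes: x right, y down, z forward; pixel columns grow to the right and rows downward; lengths in m; the calibration is good to about 2 mm. A picture is of the moment at which its call begins: read the wrist's pose just before it. There is no depth.
- manip.job_done(): hands the job in, once; it reports no verdict.
Trained networks look in the newest picture that a camera, given by its name, has taken for a name from the list of things; names that differ only in an ending like _2 or _b are one class to them, and where a whole thing is asked for, a point or a joint stands for the part that bears it (a point fixed in the world has none). Each returns a list of dicts, best first, with "confidence" (0 to 1); they miss things now and then, are a little off and sometimes report something else, mostly with a low value. They report only what shows in the picture. A call takes as long as a camera call.
- manip.search_frame(camera, name): "extent" ([left, top, right, bottom] as shares, 0 to 1, of the picture: columns of its width, rows of its height, round what is visible of it).
The state is a dict: "t": time; "joint_pos": joint angles; "qd": joint speeds; "effort": joint torques, N m; "tcp_pos": TCP position; "tool_rot": TCP orientation; "contact_force": force on the tool from outside, world axes, zero at the start; "moment": the same for the moment, N m; "opening": finger opening in m.
Only numpy, scipy, OpenCV 4.12 (cv2) and the standard library are available. Lean on these libraries where they do the work, as an engineer would, in place of code of your own. Each camera call takes 0.05 s, during which the arm holds its last target. There are 200 camera calls.

## Working session

There is one attempt and no reset: what is moved stays moved. The work goes in short steps, Python scripts to look and compute and a shell command to move; the robot and the scene stay as the last step left them, time stands still between calls to the robot, and variables do not carry over. Pictures are saved under pics/ and viewed, about 8 in all and at most 12, crops included, and the job is handed in when it is done.

```bash
mkdir -p pics; ls; cat > h.py <<'E'
import numpy as np, cv2
from rig import manip
from scipy.spatial.transform import Rotation as Ro
def cap(n,name=None):
    s=manip.sense(); c=manip.capture(n)
    if n=='wrist':
        T=np.eye(4);T[:3,:3]=Ro.from_euler('xyz',s['tool_rot'],degrees=True).as_matrix();T[:3,3]=s['tcp_pos']
        W=T@np.array(c['tool_from_camera']); c['R']=W[:3,:3].T; c['t']=-c['R']@W[:3,3]
    if name: cv2.imwrite('pics/'+name,np.ascontiguousarray(c['img'][:,:,::-1]))
    return c
def px2w(c,u,v,z):
    d=np.array([(u-c['cx'])/c['fx'],(v-c['cy'])/c['fy']]); x=d.copy()
    for _ in range(20): x=d/(1+c['k1']*(x@x))
    R=np.array(c['R']);o=-R.T@np.array(c['t']);r=R.T@np.array([*x,1]); return o+r*(z-o[2])/r[2]
def w2px(c,X):
    p=np.array(c['R'])@X+np.array(c['t']);x=p[:2]/p[2];x=x*(1+c['k1']*(x@x));return np.array([c['fx']*x[0]+c['cx'],c['fy']*x[1]+c['cy']])
E
python3 - <<'E'
from h import *
print(manip.sense())
for n in ['scene','side']:
    c=cap(n,n+'1.png'); print(n,-np.array(c['R']).T@np.array(c['t']))
    for k in ['control_unit','dial_center','dial_pointer','orange_mark','start_button_top','salt_shaker','garlic','teaspoon','mug_blue','matchbox','pepper_mill']:
        for d in manip.search_frame(n,k)[:2]:
            e=np.array(d['extent'])*[640,400,640,400]
            u=(e[0]+e[2])/2; v=(e[1]+e[3])/2
            z={'dial_center':.035,'dial_pointer':.035,'orange_mark':.03,'start_button_top':.04}.get(k,0)
            if z==0 : w=px2w(c,u,e[3],0)
            else: w=px2w(c,u,v,z)
            print(k,round(d['confidence'],2),e.round(),w.round(3))
E
```

```text
pics
{'t': 0.0, 'joint_pos': array([-5.64303188e+01,  2.05924132e+01,  6.34865376e-01, -2.10989036e-02,
       -7.01350569e+01, -1.65064508e+01]), 'qd': array([-0.01950213, -0.02713421, -0.04586453, -0.07279833, -0.02855305,
       -0.08399794]), 'effort': array([-1.97473339e-03, -5.83323348e+01,  2.93411493e+01,  6.93704590e+00,
       -6.27205416e-03, -1.95770099e-05]), 'tcp_pos': array([ 0.19790423, -0.64484457,  0.23035785]), 'tool_rot': array([ 1.79905576e+02, -7.29699860e-03, -1.62943949e+02]), 'contact_force': array([-0.552006  , -0.35285845, -0.2279604 ]), 'moment': array([-0.00514342,  0.03916206,  0.03877223]), 'opening': 0.08526637704403407}
scene [-0.63234576 -0.77735716  0.72241591]
control_unit 0.63 [311. 204. 399. 251.] [ 0.373 -0.246  0.   ]
control_unit 0.19 [330. 208. 361. 226.] [ 0.494 -0.143  0.   ]
dial_center 0.78 [330. 210. 359. 225.] [ 0.487 -0.142  0.035]
dial_pointer 0.74 [331. 209. 362. 223.] [ 0.5   -0.143  0.035]
orange_mark 0.74 [314. 205. 401. 252.] [ 0.455 -0.21   0.03 ]
start_button_top 0.63 [372. 225. 381. 227.] [ 0.483 -0.262  0.04 ]
salt_shaker 0.8
[... 546 characters left out ...]
348. 250.] [ 0.495 -0.215  0.03 ]
start_button_top 0.55 [305. 194. 317. 208.] [ 0.485 -0.028  0.04 ]
start_button_top 0.47 [323. 232. 329. 235.] [ 0.477 -0.268  0.04 ]
salt_shaker 0.54 [325. 184. 338. 208.] [ 0.571 -0.032  0.   ]
salt_shaker 0.51 [304. 208. 349. 246.] [ 0.472 -0.289  0.   ]
garlic 0.69 [302. 192. 319. 208.] [ 0.487 -0.01   0.   ]
garlic 0.24 [299. 205. 348. 250.] [ 0.457 -0.307  0.   ]
teaspoon 0.66 [312. 257. 322. 263.] [ 0.415 -0.372  0.   ]
mug_blue 0.72 [282. 142. 301. 169.] [0.494 0.374 0.   ]
matchbox 0.74 [323. 265. 341. 284.] [ 0.432 -0.489  0.   ]
matchbox 0.48 [310. 209. 337. 226.] [ 0.499 -0.157  0.   ]
pepper_mill 0.91 [362. 239. 380. 286.] [ 0.547 -0.527  0.   ]
```

```bash
python3 - <<'E'
from h import *
a=cv2.imread('pics/scene1.png')[170:290,260:500]; b=cv2.imread('pics/side1.png')[130:300,250:410]
a=cv2.resize(a,(800,400)); cv2.imwrite('pics/c1.png',a)
b=cv2.resize(b,(560,595)); cv2.imwrite('pics/c2.png',b)
c=manip.capture('wrist'); print(c['tool_from_camera'],c['fx'],c['k1'])
s=manip.sense();R=Ro.from_euler('xyz',s['tool_rot'],degrees=True).as_matrix();print(R.round(3))
E
```

```text
[[-7.73208744e-04 -9.47861065e-01 -3.18682919e-01  8.16558901e-02]
 [ 9.99999680e-01 -6.66817194e-04 -4.42943224e-04  3.96620715e-04]
 [ 2.07345386e-04 -3.18683160e-01  9.47861277e-01 -1.43150130e-01]
 [ 0.00000000e+00  0.00000000e+00  0.00000000e+00  1.00000000e+00]] 285.53471816782184 -0.013701458933122317
[[-0.956 -0.293  0.   ]
 [-0.293  0.956 -0.   ]
 [ 0.    -0.    -1.   ]]
```

View pics/c1.png

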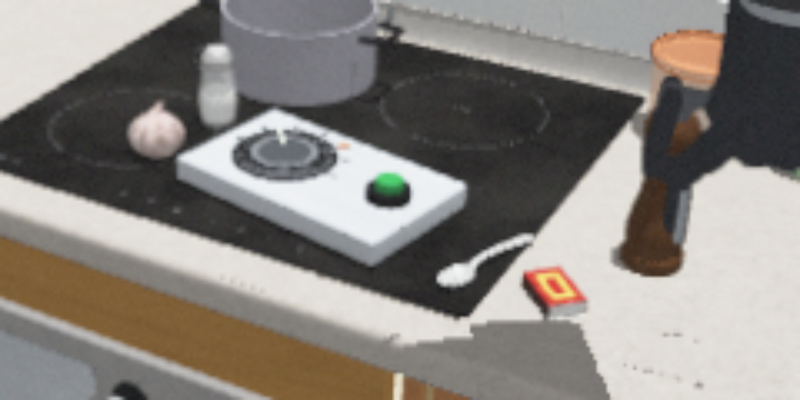

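View pics/c2.png

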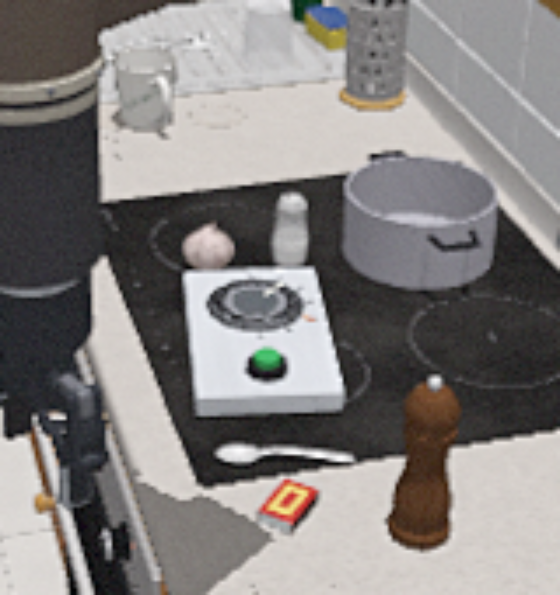

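```bash
python3 -m creep '[[[-0.03,0.03,0,0,0,3],[-0.075,0.07,0,0,0,7],[-0.12,0.11,0,0,0,11],[-0.16,0.15,0,0,0,14],[-0.2,0.19,0,0,0,17]]]' 255; python3 -m creep '[[[-0.04,0.025,0,0,0,0],[-0.085,0.055,0,0,0,0],[-0.125,0.08,0,0,0,0],[-0.13,0.1,0,0,0,0],[-0.13,0.1,0,0,0,0]]]'; python3 - <<'E'
from h import *
s=manip.sense();print(s['t'],s['tcp_pos'],s['tool_rot'],s['opening'],s['contact_force'])
E
```

```text
t: 1.88
tcp_pos: [0.3341, -0.4034, 0.2315]
tool_rot: [-180.0, 0.0, 180.0]
contact_force: [1.7, -1.3, 0.3]
opening: -0.0001
t: 2.5
tcp_pos: [0.464, -0.3037, 0.2313]
tool_rot: [180.0, 0.0, -179.8]
contact_force: [-0.1, 0.9, -0.5]
opening: -0.0
2.5 [ 0.46398966 -0.3036716   0.23130242] [ 1.79993773e+02  5.02319547e-04 -1.79808864e+02] -1.7887713838269284e-05 [-0.05955712  0.88702407 -0.51205009]
```

```bash
python3 -m creep '[[[0.01,0.05,0,0,0,0],[0.03,0.1,0,0,0,0],[0.034,0.115,0,0,0,0],[0.034,0.115,0,0,0,0]]]'; python3 - <<'E'
from h import *
c=cap('wrist','w1.png')
s=manip.sense();print(s['t'],s['tcp_pos'],s['tool_rot'],s['contact_force'])
for k,z in dict(control_unit=.03,dial_center=.035,dial_pointer=.035,orange_mark=.03,start_button_top=.045).items():
    for d in manip.search_frame('wrist',k)[:2]:
        e=np.array(d['extent'])*[640,400,640,400]; print(k,round(d['confidence'],2),e.round(),px2w(c,(e[0]+e[2])/2,(e[1]+e[3])/2,z).round(4))
E
```

```text
t: 3.0
tcp_pos: [0.4293, -0.1897, 0.232]
tool_rot: [-180.0, 0.1, -179.9]
contact_force: [0.3, -0.0, 0.3]
opening: 0.0001
3.05 [ 0.42959086 -0.19024413  0.23184685] [-1.79979391e+02  7.03552058e-02 -1.79893125e+02] [1.01163589 0.10203827 0.24889058]
control_unit 0.68 [224. 141. 432. 277.] [ 0.4813 -0.1751  0.03  ]
control_unit 0.41 [317. 189. 393. 261.] [ 0.5037 -0.1387  0.03  ]
dial_center 0.6 [318. 190. 393. 258.] [ 0.5005 -0.1393  0.035 ]
dial_pointer 0.98 [317. 186. 396. 258.] [ 0.4977 -0.1382  0.035 ]
orange_mark 0.58 [224. 143. 430. 282.] [ 0.4857 -0.1768  0.03  ]
start_button_top 0.73 [246. 201. 266. 223.] [ 0.4795 -0.2659  0.045 ]
```

View pics/w1.png

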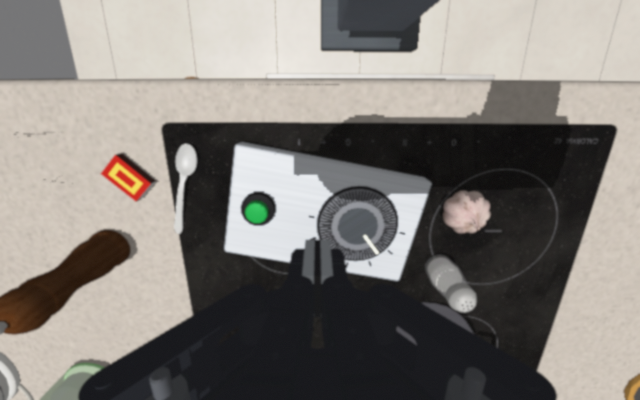

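```bash
cat >> h.py <<'E'
def ortho(c,z,cx=.49,cy=-.18,w=.3,h=.2,s=2500):
    # image up = +x world, right = -y world
    H,W=int(h*s),int(w*s); P=np.float32([[0,0],[W,0],[W,H],[0,H]])
    q=np.mgrid[0:H,0:W]; X=cx+h/2-q[0]/s; Y=cy+w/2-q[1]/s
    R=np.array(c['R']);t=np.array(c['t']);p=np.stack([X,Y,np.full_like(X,z)],-1)@R.T+t
    x=p[...,:2]/p[...,2:]; x=x*(1+c['k1']*(x**2).sum(-1,keepdims=True))
    m=(x*[c['fx'],c['fy']]+[c['cx'],c['cy']]).astype(np.float32)
    return cv2.remap(np.ascontiguousarray(c['img'][:,:,::-1]),m[...,0],m[...,1],cv2.INTER_CUBIC)
E
python3 - <<'E'
from h import *
c=cap('wrist')
o=ortho(c,.033);
for k in range(0,o.shape[1],125): cv2.line(o,(k,0),(k,o.shape[0]),(255,0,255),1)
for k in range(0,o.shape[0],125): cv2.line(o,(0,k),(o.shape[1],k),(255,0,255),1)
cv2.imwrite('pics/o1.png',o)
E
```

```text
(no output)
```

View pics/o1.png

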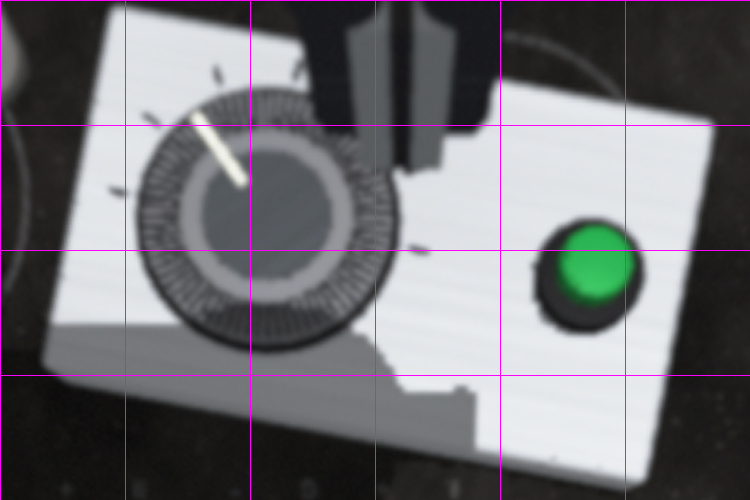

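```bash
python3 -m creep '[[[-0.025,0.013,0.03,0,0,0],[-0.051,0.026,0.075,0,0,0],[-0.051,0.026,0.12,0,0,0],[-0.051,0.026,0.16,0,0,0],[-0.051,0.026,0.18,0,0,0]]]'; python3 -m creep '[[[0,0,0.006,0,0,0],[0,0,0.01,0,0,0],[0,0,0.013,0,0,0],[0,0,0.013,0,0,0]]]'
```

```text
t: 3.98
tcp_pos: [0.479, -0.1642, 0.0487]
tool_rot: [-180.0, -0.2, -180.0]
contact_force: [0.2, -0.2, -0.0]
opening: 0.0002
t: 4.47
tcp_pos: [0.4806, -0.1638, 0.0389]
tool_rot: [180.0, 0.1, -179.9]
contact_force: [-0.2, -0.8, -0.2]
opening: -0.0002
```

```bash
python3 -m creep '[[[0,0,0.002,0,0,0],[0,0,0.004,0,0,0],[0,0,0.004,0,0,0]]]'; python3 -m creep '[[[0,0,0.001,0,0,0],[0,0,0.001,0,0,0]]]'
```

```text
t: 4.85
tcp_pos: [0.4806, -0.1639, 0.0347]
tool_rot: [-180.0, 0.0, -179.9]
contact_force: [0.2, -1.7, 3.7]
opening: -0.0001
t: 5.1
tcp_pos: [0.4807, -0.1639, 0.0339]
tool_rot: [-180.0, 0.1, -179.9]
contact_force: [-1.2, -0.2, 7.0]
opening: -0.0002
```

```bash
python3 -m creep '[[[0,0,0.001,0,0,0],[0.0043,0.0043,0.001,0,0,0],[0.0078,0.0093,0.001,0,0,0],[0.0104,0.0148,0.001,0,0,0],[0.0104,0.0148,0.001,0,0,0]]]'; python3 - <<'E'
from h import *
c=cap('wrist'); cv2.imwrite('pics/w2.png',cv2.resize(c['img'][120:300,200:460,::-1],None,fx=3,fy=3,interpolation=cv2.INTER_CUBIC))
print(manip.sense()['contact_force'],manip.sense()['tcp_pos'])
E
```

```text
t: 5.72
tcp_pos: [0.4713, -0.1491, 0.0334]
tool_rot: [-180.0, 0.2, -179.9]
contact_force: [0.9, -1.8, 8.3]
opening: 0.0002
[-0.26335869 -1.22623086  7.48874246] [ 0.47124531 -0.14912924  0.03338159]
```

View pics/w2.png

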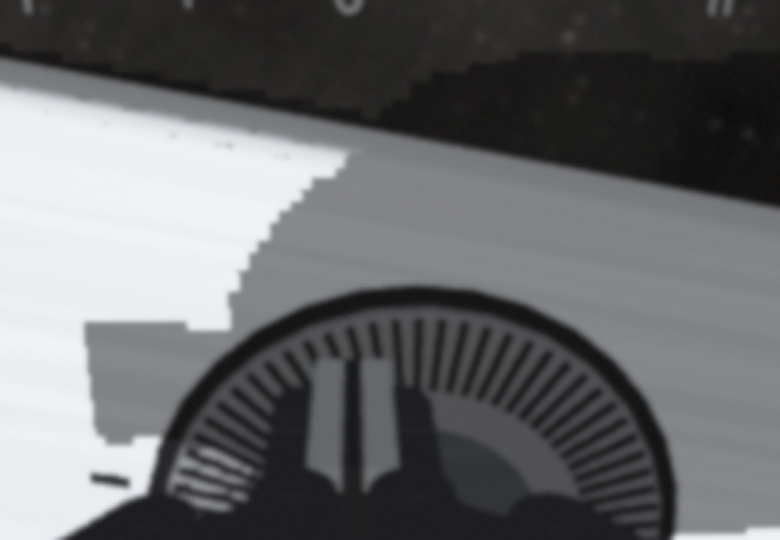

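```bash
python3 -m creep '[[[0.0016,0.0059,0.0005,0,0,0],[0.0021,0.012,0.0005,0,0,0],[0.0016,0.0181,0.0005,0,0,0],[0.0016,0.0181,0.0005,0,0,0]]]'; python3 -m creep '[[[0,0,-0.02,0,0,0],[0,0,-0.05,0,0,0],[0.02,0.02,-0.1,0,0,0],[0.04,0.04,-0.15,0,0,0],[0.04,0.05,-0.17,0,0,0]]]';  python3 - <<'E'
from h import *
c=cap('wrist'); s=manip.sense(); print(s['tcp_pos'],s['t'])
o=ortho(c,.034);cv2.imwrite('pics/o2.png',o)
E
```

```text
t: 6.28
tcp_pos: [0.4695, -0.131, 0.0329]
tool_rot: [-180.0, 0.1, -179.9]
contact_force: [-0.2, -3.0, 9.7]
opening: 0.0004
t: 6.9
tcp_pos: [0.428, -0.0802, 0.2047]
tool_rot: [179.9, 0.3, -179.9]
contact_force: [-0.5, -0.4, 0.0]
opening: -0.0002
[ 0.42944591 -0.07970205  0.20637948] 6.95
```

View pics/o2.png

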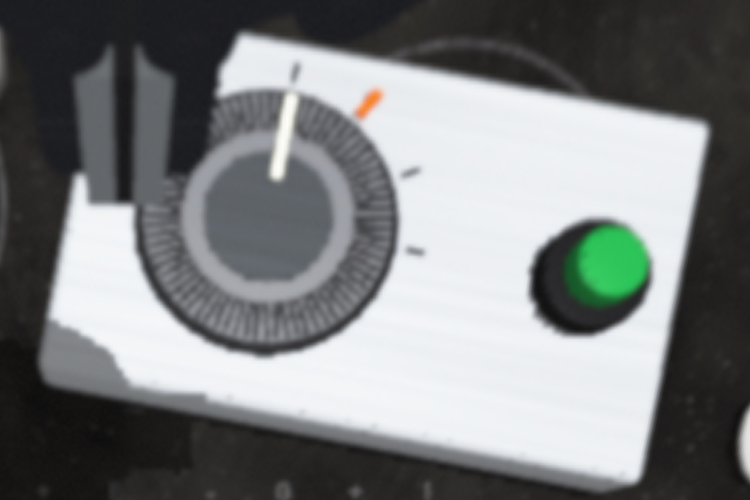

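```bash
python3 -m creep '[[[-0.02,-0.03,0.03,0,0,0],[-0.044,-0.065,0.075,0,0,0],[-0.0442,-0.0736,0.12,0,0,0],[-0.0442,-0.0736,0.155,0,0,0],[-0.0442,-0.0736,0.162,0,0,0]]]'; python3 -m creep '[[[0,0,0.004,0,0,0],[0,0,0.007,0,0,0],[0,0,0.008,0,0,0],[0,0,0.008,0,0,0]]]'
```

```text
t: 7.58
tcp_pos: [0.4704, -0.1548, 0.0374]
tool_rot: [-180.0, -0.3, -180.0]
contact_force: [-0.4, 0.4, 0.4]
opening: 0.0001
t: 8.07
tcp_pos: [0.4733, -0.1544, 0.0336]
tool_rot: [-180.0, 0.2, -179.9]
contact_force: [-2.8, -0.1, 6.6]
opening: 0.0001
```

```bash
python3 -m creep '[[[0,0,0.001,0,0,0],[0.0026,0.0055,0.001,0,0,0],[0.0042,0.0114,0.001,0,0,0],[0.0047,0.0175,0.001,0,0,0],[0.0047,0.0175,0.001,0,0,0]]]'; python3 -m creep '[[[0,0,-0.02,0,0,0],[0,0,-0.05,0,0,0],[0.02,0.02,-0.1,0,0,0],[0.04,0.04,-0.15,0,0,0],[0.04,0.05,-0.17,0,0,0]]]';  python3 - <<'E'
from h import *
c=cap('wrist'); s=manip.sense(); print(s['tcp_pos'],s['t'])
o=ortho(c,.034);cv2.imwrite('pics/o3.png',o)
cs=cap('side','s3.png');cc=cap('scene','sc3.png')
# button: green blobs in all three, triangulate
def ray(c):
    h=cv2.cvtColor(c['img'],cv2.COLOR_RGB2HSV); m=cv2.inRange(h,(50,120,60),(75,255,255))
    n,l,st,ce=cv2.connectedComponentsWithStats(m)
    for i in range(1,n):
        if st[i,4]>8: print(st[i],ce[i], px2w(c,*ce[i],.044).round(4))
for k in (c,cs,cc): ray(k)
E
```

```text
t: 8.7
tcp_pos: [0.4698, -0.1363, 0.0332]
tool_rot: [180.0, 0.3, -179.9]
contact_force: [-1.0, 3.0, 8.8]
opening: -0.0002
t: 9.32
tcp_pos: [0.428, -0.0861, 0.2053]
tool_rot: [179.9, 0.4, -179.9]
contact_force: [0.1, -0.1, -0.0]
opening: -0.0005
[ 0.42951539 -0.08565223  0.20690944] 9.375
[148 208  28  25 541] [161.79852126 219.73937153] [ 0.4788 -0.2659  0.044 ]
[333 116   9  11  49] [337.89795918 122.16326531] [0.8774 0.8353 0.044 ]
[322 230   9   6  38] [326.         232.34210526] [ 0.4769 -0.2655  0.044 ]
[216 128  12  14  71] [221.14084507 135.23943662] [0.928  0.8468 0.044 ]
[372 222   9   6  44] [376.13636364 224.75      ] [ 0.4819 -0.261   0.044 ]
```

View pics/o3.png

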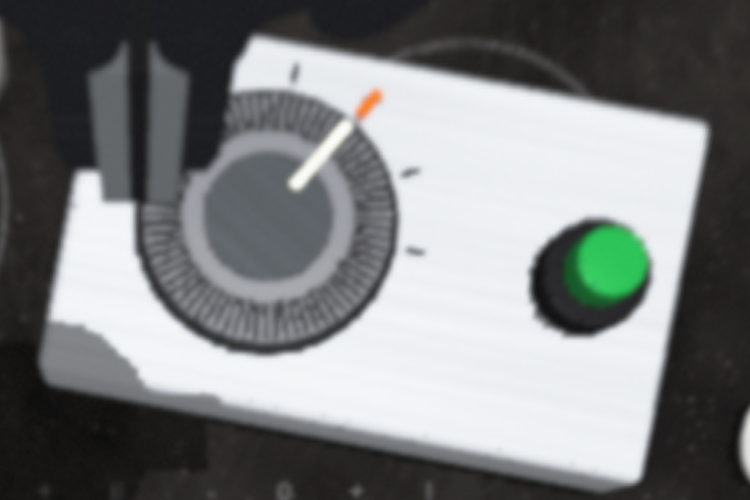

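```bash
python3 -m creep '[[[-0.012,-0.045,0,0,0,0],[-0.025,-0.09,0.02,0,0,0],[-0.038,-0.135,0.05,0,0,0],[-0.0485,-0.178,0.09,0,0,0],[-0.0485,-0.178,0.13,0,0,0]]]'; python3 -m creep '[[[0,0,0.01,0,0,0],[0,0,0.017,0,0,0],[0,0,0.022,0,0,0],[0,0,0.022,0,0,0]]]'
```

```text
t: 10.1
tcp_pos: [0.4761, -0.2677, 0.0684]
tool_rot: [-180.0, -0.1, 179.9]
contact_force: [-1.0, 1.4, 0.1]
opening: 0.0002
t: 10.6
tcp_pos: [0.477, -0.2648, 0.0499]
tool_rot: [-180.0, 0.1, -179.9]
contact_force: [-0.4, -0.3, 2.5]
opening: -0.0003
```

```bash
python3 -m creep '[[[0,0,0.001,0,0,0],[0,0,0.002,0,0,0],[0,0,0.002,0,0,0]]]'; python3 -m creep '[[[0,0,0.001,0,0,0],[0,0,0.002,0,0,0],[0,0,0.002,0,0,0]]]'
```

```text
t: 10.98
tcp_pos: [0.477, -0.2649, 0.0473]
tool_rot: [-180.0, 0.1, -179.9]
contact_force: [1.6, 2.5, 4.2]
opening: 0.0003
t: 11.35
tcp_pos: [0.477, -0.265, 0.0459]
tool_rot: [-180.0, 0.1, -179.9]
contact_force: [-2.3, 4.6, 14.4]
opening: 0.0001
```

```bash
python3 -m creep '[[[0,0,0,0,0,0],[0,0,-0.01,0,0,0],[0,0,-0.04,0,0,0],[0,0,-0.09,0,0,0],[0.02,0.03,-0.13,0,0,0]]]'; python3 -m creep '[[[0.02,0.04,-0.02,0,0,0],[0.03,0.08,-0.02,0,0,0],[0.03,0.12,-0.02,0,0,0],[0.03,0.145,-0.02,0,0,0],[0.03,0.145,-0.02,0,0,0]]]'; python3 - <<'E'
from h import *
c=cap('wrist','w4.png'); s=manip.sense(); print(s['tcp_pos'],s['t'],s['contact_force'])
cv2.imwrite('pics/o4.png',ortho(c,.034))
for n in ['side','scene']:
    d=cap(n,n+'4.png'); a=cv2.imread(f"pics/{'s3' if n=='side' else 'sc3'}.png")
    for k in ['salt_shaker','garlic','teaspoon','matchbox','pepper_mill']:
        for e in manip.search_frame(n,k)[:1]: print(n,k,round(e['confidence'],2),(np.array(e['extent'])*[640,400,640,400]).round())
E
```

```text
t: 11.98
tcp_pos: [0.4567, -0.2358, 0.176]
tool_rot: [-180.0, -0.0, 180.0]
contact_force: [-0.3, 1.5, 0.2]
opening: -0.0003
t: 12.6
tcp_pos: [0.4257, -0.089, 0.1948]
tool_rot: [180.0, -0.0, -179.8]
contact_force: [0.0, -0.1, -0.0]
opening: -0.0002
[ 0.42577288 -0.08968314  0.19470197] 12.65 [-0.09843036  0.05247562 -0.89530555]
side salt_shaker 0.71 [329. 184. 338. 208.]
side garlic 0.55 [303. 193. 318. 207.]
side teaspoon 0.6 [311. 256. 348. 263.]
side matchbox 0.7 [325. 266. 341. 281.]
side pepper_mill 0.92 [361. 240. 378. 288.]
scene salt_shaker 0.67 [321. 184. 327. 208.]
scene garlic 0.76 [298. 205. 315. 214.]
scene teaspoon 0.54 [394. 242. 415. 256.]
scene matchbox 0.52 [421. 250. 434. 263.]
scene pepper_mill 0.58 [446. 199. 470. 252.]
```

View pics/o4.png

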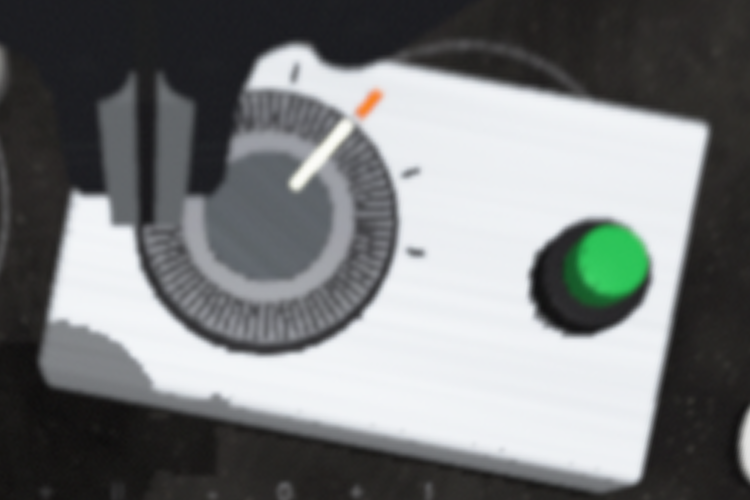

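```bash
python3 -c "
from rig import manip
print(manip.job_done(), manip.sense()['t'])"
```

```text
the job is handed in; nothing more can be done
the job is handed in; nothing more can be done
```

The job is handed in at about 12.7 s of robot time. The dial points at the orange mark, and the start button has been pressed and is up again.

**Dial:** I swept the closed fingertip clockwise about 35 mm from the axis at roughly 7–10 N, in two goes of about 60° and 30°. After the first the dial rested at the fourth mark, and after the second at the orange one. The last wrist picture puts the pointer within about 1° of the orange mark.

**Button:** I pressed straight down until the force reached 14 N at a fingertip height of 46 mm. That is well over the 5 N needed and about 6 mm below the button top as measured in the pictures. The last picture shows the button looking the same as before the press. Its travel was not read directly.

**Surroundings:** The shaker, garlic, matchbox and pepper mill were found within a few pixels of their first positions. The teaspoon's first find caught only part of it, and the mug was not checked again. The arm came nowhere near either of them. The arm ended clear of everything, with about zero contact force.

**Disagreement:** At the start the pointer measured about 44°, between the second and third marks, not on one of the marks as described. I didn't find out why, so I went by the pictures from there.

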